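# Move the charged battery from the charger to the counter lamp

### The job

The counter lamp on the bar needs its battery: press the red catch button of the charging dock so the blue battery springs loose, draw it off its rail, and slide it onto the lamp's rail until the lamp's spring catch clicks and holds it. Work gently, without ramming or wrenching anything, and leave the glasses and the other bar things where they are. Finish with the battery clicked home on the lamp and let go.

Things in the scene. Friction and masses are not known exactly. Their poses are not given: they have to be found in the camera images.
- battery: Blue battery, 70 (x) x 46 x 47 (z) mm, 0.25 kg (+-25%). Origin: centre of underside; +x leading end, z up. Foot: flange 46 wide, 7 thick, 70 long. Body above it 34 wide, x -35 to 31: grip it across y from above, 19 to 47 mm above the underside. Recess for the catch nib under the foot: x -6 to 10, 20 wide. Starts latched in the charger, its +x along the charger's +x.
- charger: Grey charging dock fixed to the bar. Origin: centre of underside; +x: the way the battery slides in, z up. Bed top 18 mm up, x -115 to 100, y +-50. Latched battery: origin at x 9 to 10, y 0, z 18. Black block with end stop, spring pusher and red button: x 47 to 85, y +-24, 60 mm tall. The pusher drives the battery out with 6 N when home, 4 N after 14 mm, where its travel ends; it is damped.
- charger_mouth (a point): Bed top at the open end of the charger's T rail (charger x -115). In the charger's frame: walls 48 mm apart from x -35 to 45, flaring to 76 apart at x -105, 31 mm above the bar; lips over the flange x -20 to 40, 38 mm apart, undersides 9 mm over the bed, ends turned up over x -33 to -20 (to 38 mm above the bar). The battery can be lifted off once its origin is at x below -70.
- charger_button (a point): Centre of the top of the charger's red catch button, 24 mm across, 10 mm proud of the block, 70 mm above the bar, at x 66 in the charger's frame. Pressed straight down.
- charger_catch (a joint): Charger's catch, red button and nib in one: 0 up, 0.008 m fully down. Spring 2 N at 0, 6 N fully down; rubbing on the battery adds up to about 8 N. Held 6 to 7 mm down it frees the battery, which springs about 14 mm towards the charger's -x and stays there when the button is let go.
- lamp: Lamp base of dark wood, fixed to the bar. Origin: centre of underside of its rail bed; +x: the way the battery slides in, z up. Bed and rail (brass) measure the same as the charger's in the same frame. The base runs on to y = 165 mm (x -15 to 85) and carries an amber glass light 68 mm wide, 155 mm tall at x 40, y 125. More than 40 N of push on lamp or charger damages them.
- lamp_mouth (a point): Bed top at the open end of the lamp's rail (lamp x -115, y 0, z 18 mm). The rail is the same as the charger's: the bed before the lips (x below -34) is open above, so the battery can be set down flat there (origin x -80) and then slid along +x. From battery origin x about -35 to -15 on, the nib is pressed down; it resists with 2 to 8 N.
- lamp_seat (a point): Nominal place of the clicked battery's origin: lamp x 10, y 0, z 18 mm. The lamp's black block (stop, pusher, catch) is adjustable and not measured: up to 10 mm nearer or farther, so the click comes at lamp x 0 to 20, the hard stop about 2 mm after it: feel for it. The pusher adds 4 to 6 N over the last 14 mm; the stop is rigid. Let go before the click, the battery is pushed back.
- lamp_catch (a joint): Lamp's catch: red button 24 mm across on the black block, and nib: 0 up, 0.008 m fully down. The sliding battery presses it down 4 to 6 mm; it springs back to 0 at the click.
- tumbler1: Thick green glass tumbler, 74 mm wide, 100 mm tall, standing between the two docks; bystander. Origin: centre of its underside.
- tumbler2: Second such tumbler, at the left; bystander.
- tumbler3: Third such tumbler, at the right; bystander.
- shaker: Stainless shaker with cap, 88 mm wide, 220 mm tall, at the right; bystander. Origin: centre of its underside.
- siphon: Chrome soda siphon, 94 mm wide, 290 mm tall, at the left; bystander. Origin: centre of its underside.
- coasters: Stack of round wooden coasters, 92 mm wide, 48 mm tall, near the robot in the middle; bystander. Origin: centre of its underside.
There are look-alikes about, which are no part of the job. What is shaped like the charger but yellow is not meant. There is more than one size of the battery; the job needs the smaller.

How it is judged:
On the way, in this order (a step that is already met when the one before it is completed fails the run):
1. the charger's catch button is pressed and the battery springs loose (value of joint charger_catch above 0.003 m and x of battery in the frame of charger below 0.003 m), for 0.1 s.
2. the battery is drawn off the charger (distance between battery and charger above 0.1 m), for 0.1 s.
3. the battery slides along the lamp's rail over the catch (value of joint lamp_catch above 0.003 m and x of battery in the frame of lamp between -0.035 and 0.023 m and distance between battery and lamp below 0.05 m), for 0.1 s.
At the end, for the whole second after the job is handed in: The battery sits on the lamp's rail past the click: origin -4 to 25 mm along the lamp's x, within 4 mm across, flat on the bed (15 to 22 mm up), tilted under 0.06 rad and within 0.08 rad of the rail's direction; the lamp's catch is up (under 1.5 mm), and the battery is at rest and released (value of joint lamp_catch below 0.0015 m and x of battery in the frame of lamp between -0.004 and 0.025 m and y of battery in the frame of lamp between -0.004 and 0.004 m and z of battery in the frame of lamp between 0.015 and 0.022 m and angle between battery's own z axis and vertical below 0.06 rad and angle between the x axis of battery and the x axis of lamp, either way round below 0.08 rad and linear speed of battery below 0.02 m/s); the robot touches nothing.
It fails at once if more than 40 N between the battery and the lamp or the charger (contact force between battery and lamp above 40 N or contact force between battery and charger above 40 N).
It fails at once if the robot presses on the charger or the lamp with more than 40 N (contact force between any of the arm, the fingers and charger above 40 N or contact force between any of the arm, the fingers and lamp above 40 N).
It fails at once if a bystander is moved by more than 25 mm or tipped (distance of any of tumbler1, tumbler2, tumbler3, shaker, siphon, coasters from where it was at the start of the episode above 0.025 m or angle between any of tumbler1, tumbler2, tumbler3, shaker, siphon, coasters's own z axis and vertical above 0.3 rad).
It also fails if it takes over 72 s, if anything falls off the work surface, if the arm or the gripper's body presses on something with over 40 N, if the wrist force passes 120 N, or if a joint passes its speed limit or range.

### The arm

A 6-joint arm with a two-finger parallel gripper is mounted at the origin on the work surface. World frame = base frame: x ahead of the robot, y to its left, z up, the work surface at z = 0. Lengths are in m, angles in rad, forces in N, time in s.
With the tool pointing down it reaches from about 0.25 to 0.725 m from the base axis. Payload 4 kg.
Tool frame: the origin (TCP) lies midway between the tips of the shut fingers; the grasp point (between the pads) lies 19 mm behind it; z points along the fingers, y is the line along which they close (so a half turn about z gives the same grasp; the last joint's range is limited). The gripper opens to 85 mm and grips with 20 to 120 N. Pads are 22 mm wide; open, the fingers measure 114 mm over their backs; the gripper's body (76 mm by 85 mm) begins 54 mm behind the grasp point. The pads swing forward as they close: fully open they stand 13 mm farther back than shut.
Start: joints at [-1.323, 0.241, 0.005, 1.335, 0, 1.571], TCP at [0.123, -0.485, 0.231] pointing down, gripper open.
Joint ranges: [-2.72, 2.72], [-1.05, 1.87], [-1.09, 1.28], [-1.99, 2.15], [-1.42, 1.44], [-3.14, 3.14]. Speed limits (rad/s): [2.79, 2.79, 3.14, 3.14, 3.14, 3.14].

### API

Orientations are given as a unit quaternion [x, y, z, w].
In Python, from workcell import get_obs, camera, job_done, silhouettes gives the robot as it stands. The module is installed in compiled form; this text tells all that it offers.
- The arm moves only by the tool drive_tool, never from a script. Its argument "increments" is a list of rows, each a list of 3 entries, a list of its own where there are three numbers: the shift along the world's x, y, z in mm, then the turn, a rotation vector about the world's x, y, z in degrees, then the opening, from 0 (shut) to 1 (fully open). A call has 1 to 8 rows; each row shifts and turns the commanded pose from where the row before left it; what a row does not reach is not made up. A row lasts 1/12 s, in which the tool goes at most 41.7 mm and 7.16 degrees, less where a joint would pass 70% of its speed; a pose out of reach is approached as far as the arm can. A call is refused whole if a number of a shift passes 41.7 or a number of a turn 7.16, either way. A call with a gripper value outside its range is refused whole. The fingers move at their own pace and stop on an object; the grip force is fixed at half the most. Time passes only in rows, so rows that do not move let the fingers close. It gives the time, the measured TCP pose, the force, the opening and the grip force at its end, in the units of the state.
- get_obs(): the state, without advancing time (a new reading comes with each control period).
- camera(name): name is "side" or "top" or "wrist"; returns a dict with "image" (400x640x3 uint8, red, green, blue), "K" (3x3 intrinsics, pixels), "view" (4x4, takes a point from world to camera coordinates). Camera axes: x right, y down, z forward; pixel columns grow to the right and rows downward; lengths in m; the calibration is good to about 2 mm. The wrist camera is an equidistant fisheye: a pixel r from the principal point sees the ray r / f radians off the axis. A picture is of the moment at which its call begins. There is no depth.
- job_done(): hands the job in; it is judged then, once.
Trained networks look in a picture, given as the dict that the camera call returned (one of the last four; its "shot" number tells which), for a name from the list of things; names that differ only in an ending like _2 or _b are one class to them, and where a whole thing is asked for, a point or a joint stands for the part that bears it (a point fixed in the world has none). Each returns a list of dicts, best first, with "conf" (0 to 1); they miss things now and then, are a little off and sometimes report something else, mostly with a low value. They report only what shows in the picture. A call takes as long as a camera call. They do not tell look-alikes from the thing itself.
- silhouettes(query, picture): "region" (400x640 bool, what is visible of it) and "bbox" ([left, top, right, bottom] in pixels, round what is visible of it).
The state is a dict: "clock": time; "joint_pos": joint angles; "joint_vel": joint speeds; "tau": joint torques, N m; "eef_pos": TCP position; "tool_rot": TCP orientation; "ft_force": force on the tool from outside, world axes, zero at the start; "ft_torque": the same for the moment, N m; "grip_width": finger opening in m; "grasp_force": force on a finger pad.
Only numpy, scipy, OpenCV 4.12 (cv2) and the standard library are available. Lean on these libraries where they do the work, as an engineer would, in place of code of your own. Each camera call takes 0.05 s, during which the arm holds its last target. There are 200 camera calls.

## Working session

There is one attempt and no reset: what is moved stays moved. The work goes in short steps, Python scripts to look and compute and a tool call to move; the robot and the scene stay as the last step left them, time stands still between calls to the robot, and variables do not carry over. Pictures are saved under pics/ and viewed, at most 10 in all, crops included, and the job is handed in when it is done.

Besides the shell and the picture viewer there is one more tool, called after "Call:" as name(argument=value, ...), one argument or row to a line, values as JSON. drive_tool: Moves the arm, as the interface text tells. Its arguments: {"type":"object","properties":{"increments":{"type":"array"}},"required":["increments"]}

```bash
mkdir -p pics; python3 - <<'E'
from workcell import *
import cv2,pickle
o=get_obs();print(o)
for n in("top","side"):
    p=camera(n);cv2.imwrite(f"pics/{n}0.png",p["image"][:,:,::-1]);pickle.dump(p,open(f"{n}0.pkl","wb"))
    print(n,p["K"].tolist(),p["view"].round(4).tolist())
    for q in("battery","charger","lamp","charger_button","lamp_catch","tumbler1","shaker","siphon","coasters"):
        print(q,[(round(s["conf"],2),[int(v) for v in s["bbox"]]) for s in silhouettes(q,p)])
E
```

```text
{'clock': 0.0, 'joint_pos': array([-1.32297740e+00,  2.41433275e-01,  3.73795458e-03,  1.33520915e+00,
        1.16352999e-05,  1.57080555e+00]), 'joint_vel': array([-1.43784348e-03, -8.36990402e-04,  1.80382873e-04,  3.49212648e-04,
        8.53677909e-05,  2.48949399e-04]), 'tau': array([-9.22403124e-04, -3.72313571e+01,  2.52410996e+01,  1.67678506e-02,
       -1.02178394e-04,  2.47338470e-06]), 'eef_pos': array([ 0.12249403, -0.48411359,  0.23040807]), 'tool_rot': array([ 9.92333059e-01,  1.23587982e-01, -1.24506977e-04, -1.04670622e-03]), 'ft_force': array([-0.13107331, -0.95234368,  0.45180999]), 'ft_torque': array([-0.00820247, -0.0098598 , -0.01083765]), 'grasp_force': 0.0, 'grip_width': 0.08523058126944262}
top [[472.7157935041572, 0.0, 317.0289460703817], [0.0, 472.7157935041572, 209.66714226346556], [0.0, 0.0, 1.0]] [[0.0276, -0.9996, -0.0084, 0.0062], [-0.9926, -0.0264, -0.1185, 0.4392], [0.1183, 0.0116, -0.9929, 1.678], [0.0, 0.0, 0.0, 1.0]]
battery [(0.71, [385, 183, 401, 209]), (0.69, [368, 169, 410, 235]), (0.61, [375, 130, 400, 158])]
charger [(0.67, [370, 171, 410, 
[... 633 characters left out ...]
.0]] [[-0.831, -0.5559, -0.0198, 0.3749], [-0.3619, 0.5673, -0.7397, 0.2115], [0.4224, -0.6076, -0.6726, 1.2305], [0.0, 0.0, 0.0, 1.0]]
battery [(0.79, [278, 133, 307, 164]), (0.66, [333, 154, 355, 176])]
charger [(0.93, [315, 145, 382, 200]), (0.82, [411, 165, 462, 192])]
lamp [(0.77, [196, 223, 299, 287])]
charger_button [(0.96, [315, 147, 383, 199]), (0.82, [406, 169, 462, 191])]
lamp_catch [(0.44, [233, 221, 260, 246])]
tumbler1 [(0.81, [377, 123, 399, 154]), (0.69, [251, 176, 277, 212]), (0.58, [166, 279, 201, 327]), (0.3, [334, 152, 354, 176])]
shaker [(0.66, [323, 74, 349, 142])]
siphon [(0.94, [117, 206, 178, 307]), (0.5, [315, 151, 382, 202])]
coasters [(0.92, [303, 205, 336, 240])]
```

```bash
python3 - <<'E'
import cv2
a=cv2.imread("pics/top0.png")[95:345,165:485];cv2.imwrite("pics/topc.png",cv2.resize(a,None,fx=2.4,fy=2.4,interpolation=cv2.INTER_CUBIC))
a=cv2.imread("pics/side0.png")[60:340,110:480];cv2.imwrite("pics/sidec.png",cv2.resize(a,None,fx=2.1,fy=2.1,interpolation=cv2.INTER_CUBIC))
E
```

```text
(no output)
```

View pics/topc.png

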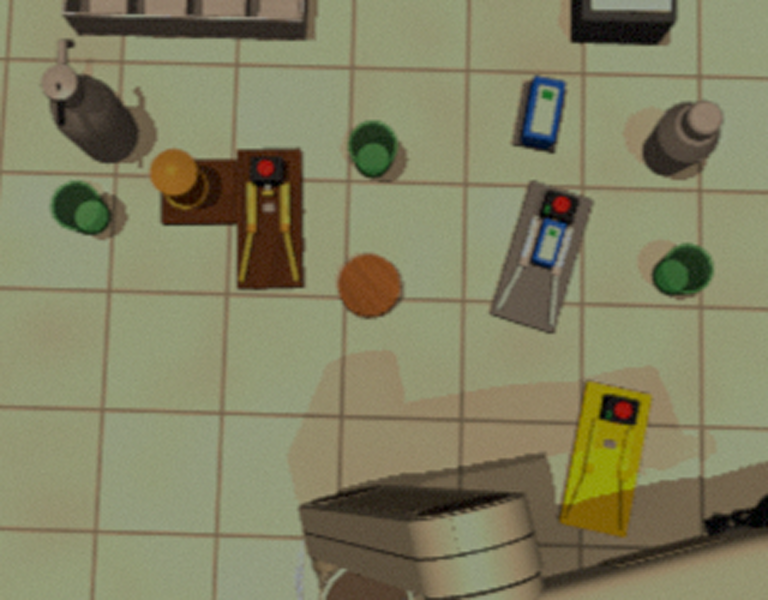

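View pics/sidec.png

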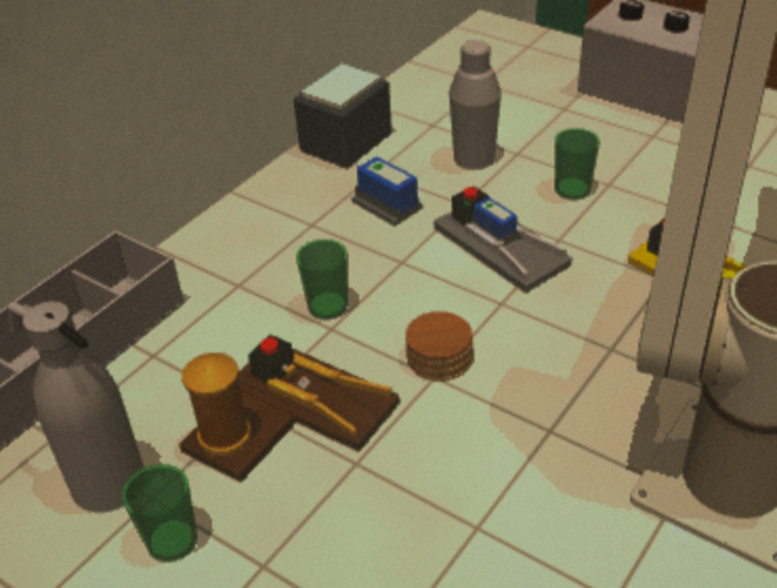

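Candidates in topc.png: the blue battery latched in the grey dock at (548,243) is the smaller one. The loose, larger blue one at (543,112) stands on its own base, so it's a look-alike. The grey dock at (540,255) is the charger and the yellow dock at (605,460) isn't meant. The lamp rail is at (270,220), with its button at (266,168).

```bash
cat > h.py <<'E'
import numpy as np,pickle,cv2
from scipy.optimize import least_squares
from scipy.spatial.transform import Rotation as R
def ray(p,uv):
    K,V=p["K"],p["view"];d=np.array([(uv[0]-K[0,2])/K[0,0],(uv[1]-K[1,2])/K[1,1]])
    if p.get("fish"):
        r=np.hypot(*d);v=np.array([*(d/r*np.sin(r)),np.cos(r)])
    else: v=np.array([*d,1])
    return -V[:3,:3].T@V[:3,3],V[:3,:3].T@v
def onz(p,uv,z):
    c,d=ray(p,uv);return c+d*(z-c[2])/d[2]
def proj(p,X):
    q=p["view"][:3,:3]@np.asarray(X).T+p["view"][:3,3:];K=p["K"]
    if p.get("fish"):
        r=np.hypot(q[0],q[1]);s=np.arctan2(r,q[2])/r;return np.c_[q[0]*s*K[0,0]+K[0,2],q[1]*s*K[1,1]+K[1,2]]
    return np.c_[q[0]/q[2]*K[0,0]+K[0,2],q[1]/q[2]*K[1,1]+K[1,2]]
def place(pose,X):
    X=np.asarray(X,float);c,s=np.cos(pose[2]),np.sin(pose[2])
    return np.c_[pose[0]+c*X[:,0]-s*X[:,1],pose[1]+s*X[:,0]+c*X[:,1],X[:,2]]
BED=np.array([[.1,.05,.018],[.1,-.05,.018],[-.115,-.05,.018],[-.115,.05,.018]])
BTN=np.array([[.066,0,.07]])
def fit(obs,x0):  # obs: list of (pic,model pts,uv)
    f=lambda q:np.concatenate([(proj(p,place(q,M))-uv).ravel() for p,M,uv in obs])
    r=least_squares(f,x0,loss="soft_l1",f_scale=1.);return r.x,f(r.x).reshape(-1,2).round(1).tolist()
E
python3 - <<'E'
from h import *
T=pickle.load(open("top0.pkl","rb"));S=pickle.load(open("side0.pkl","rb"))
t=lambda L:np.array(L)/2.4+[165,95]
s=lambda L:np.array(L)/2.1+[110,60]
C=[(T,BED,t([(533,181),(591,201),(553,331),(491,312)])),(T,BTN,t([(562,204)])),(S,BTN,s([(470,193)])),(S,BED[2:],s([(571,258),(526,282)])[[1,0]][::-1])]
L=[(T,BED,t([(238,150),(302,150),(302,287),(238,287)])),(T,BTN,t([(266,168)])),(S,BTN,s([(269,345)])),(S,BED[2:],s([(399,398),(360,440)]))]
# colour centroids of the red buttons
for n,o in(("charger",C),("lamp",L)):
    q,e=fit(o,[.5,0,0]);print(n,q[:2].round(4),np.degrees(q[2]).round(2),e)
for n,uv in(("tum_mid",(373,160)),("tumR",(676,276)),("tumL",(92,216)),("shaker",(665,160)),("siphon",(105,140)),("coast",(370,290))):
    print(n,onz(T,t([uv])[0],.0).round(3))
E
```

```text
charger [ 0.484  -0.2502] -16.55 [[-0.8, -0.9], [1.3, -0.8], [-0.2, 1.0], [-0.9, 0.3], [-0.2, -0.1], [0.2, -2.0], [0.9, -1.1], [-0.2, 0.8]]
lamp [0.5291 0.1657] 1.97 [[-0.4, 0.1], [0.1, -0.2], [0.1, 1.0], [-0.8, 1.2], [0.1, -1.5], [-1.0, -2.8], [1.6, -2.3], [-0.2, 1.4]]
tum_mid [0.621 0.011 0.   ]
tumR [ 0.453 -0.455  0.   ]
tumL [0.522 0.44  0.   ]
shaker [ 0.633 -0.439 -0.   ]
siphon [0.642 0.427 0.   ]
coast [0.419 0.01  0.   ]
```

Call:
drive_tool(
  increments=[
    [[30,15,5],[0,0,7],0],
    [[30,15,5],[0,0,7],0],
    [[30,15,0],[0,0,7],0],
    [[30,15,0],[0,0,7],0],
    [[30,15,0],[0,0,7],0],
    [[30,15,0],[0,0,7],0],
    [[30,15,0],[0,0,7],0],
    [[30,15,0],[0,0,7],0],
  ],
)

```text
clock: 1.67
eef_pos: [0.364, -0.3638, 0.2414]
tool_rot: [0.816, 0.577, -0.0, 0.0]
ft_force: [-0.1, -0.4, 0.4]
grip_width: 0.0
grasp_force: 0.0
```

```bash
python3 -c "
from workcell import *;o=get_obs();print(o['joint_pos'],o['tool_rot'],o['eef_pos'])"
```

```text
[-7.85086565e-01  2.65342664e-01  6.41099551e-02  1.36921018e+00
 -6.40104679e-05  1.12527484e+00] [ 8.16418093e-01  5.77461223e-01 -1.62909248e-06  1.79587224e-04] [ 0.36398177 -0.36378247  0.24144244]
```

Call:
drive_tool(
  increments=[
    [[10,8,0],[0,0,7.15],0],
    [[10,8,0],[0,0,7.15],0],
    [[10,8,0],[0,0,7.15],0],
    [[10,8,0],[0,0,7.15],0],
    [[10,8,0],[0,0,7.15],0],
    [[10,8,0],[0,0,7.15],0],
    [[10,8,0],[0,0,7.15],0],
    [[10,8,0],[0,0,7.15],0],
  ],
)

```text
clock: 2.33
eef_pos: [0.4431, -0.3003, 0.2413]
tool_rot: [0.44, 0.898, -0.0, -0.0]
ft_force: [0.1, -0.4, -0.5]
grip_width: 0.0
grasp_force: 0.0
```

Call:
drive_tool(
  increments=[
    [[10,8,0],[0,0,7.15],0],
    [[10,8,0],[0,0,7.15],0],
    [[10,8,0],[0,0,7.15],0],
    [[10,8,0],[0,0,7.15],0],
    [[10,8,0],[0,0,7.15],0],
    [[0,0,0],[0,0,0],0],
  ],
)

```text
clock: 2.83
eef_pos: [0.4941, -0.2594, 0.2411]
tool_rot: [0.144, 0.99, 0.0, 0.0]
ft_force: [1.0, -0.4, -0.7]
grip_width: -0.0001
grasp_force: 0.0
```

```bash
python3 - <<'E'
from h import *
from workcell import *
o=get_obs();print(o['eef_pos'],R.from_quat(o['tool_rot']).as_matrix().round(4).tolist(),o['joint_pos'])
p=camera("wrist");p["fish"]=1;pickle.dump(p,open("w1.pkl","wb"));cv2.imwrite("pics/w1.png",p["image"][:,:,::-1])
print(p["K"],p["view"].round(3).tolist())
print([(proj(p,place([.484,-.2502,np.radians(-16.55)],M))).round(0).tolist() for M in(BED,BTN)])
q=dict(p);
E
```

```text
[ 0.49410757 -0.25944013  0.24105752] [[-0.9583, 0.2857, 0.0006], [0.2857, 0.9583, 0.0006], [-0.0004, 0.0007, -1.0]] [-4.83938040e-01  3.53428950e-01  1.85445835e-01  1.40253992e+00
  8.04756467e-04 -1.94232922e-01]
[[309.70691629   0.         317.85859917]
 [  0.         309.70691629 202.37933692]
 [  0.           0.           1.        ]] [[0.285, 0.958, 0.001, 0.108], [0.92, -0.274, 0.279, -0.566], [0.268, -0.079, -0.96, 0.235], [0.0, 0.0, 0.0, 1.0]]
[[[362.0, 240.0], [284.0, 240.0], [280.0, 67.0], [366.0, 67.0]], [[324.0, 231.0]]]
```

View pics/w1.png

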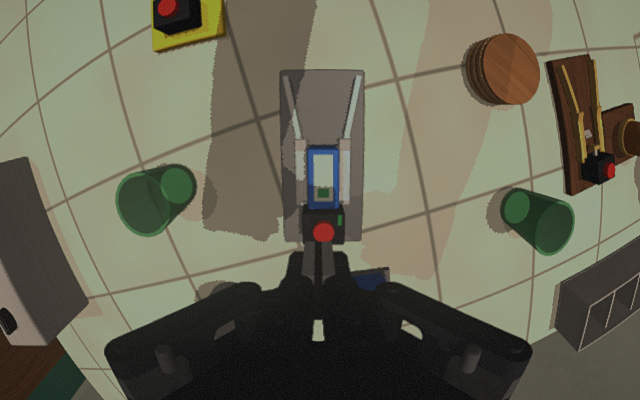

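The wrist view shows the grey dock with bed corners at (281,70), (364,70), (283,240) and (361,240), and its button at (324,232). The small battery is latched at (322,175), and the large blue one is behind the fingers. This matches the projected model within 3 px.

```bash
python3 - <<'E'
from h import *
W=pickle.load(open("w1.pkl","rb"));T=pickle.load(open("top0.pkl","rb"))
def red(p,c,r=12):
    h=cv2.cvtColor(p["image"],cv2.COLOR_RGB2HSV).astype(int);x,y=c
    m=((h[...,0]<8)|(h[...,0]>172))&(h[...,1]>150)&(h[...,2]>90);k=np.zeros_like(m);k[y-r:y+r,x-r:x+r]=1
    v,u=np.nonzero(m&k);return np.array([[u.mean(),v.mean()]]),len(u)
b,n=red(W,(324,232));bt,nt=red(T,(399,180),8);print(b,n,bt,nt)
t=lambda L:np.array(L)/2.4+[165,95]
C=[(W,BED,[(361,240),(283,240),(280.5,69.5),(364,69.5)]),(W,BTN,b),(T,BTN,bt),(T,BED,t([(533,181),(591,201),(553,331),(491,312)]))]
q,e=fit(C,[.48,-.25,-.28]);print(q[:2].round(4),np.degrees(q[2]).round(2),e)
q,e=fit(C[:2],[.48,-.25,-.28]);print(q[:2].round(4),np.degrees(q[2]).round(2),e)
print("btn",place(q,BTN), "batt",place(q,[[.0095,0,0]]))
E
```

```text
[[323.21364985 232.12462908]] 337 [[398.60606061 179.51515152]] 33
[ 0.4851 -0.2514] -16.48 [[-0.1, 1.2], [0.5, 1.5], [-1.1, -1.3], [1.2, -1.1], [-0.2, -0.2], [0.7, 0.1], [-0.5, -1.1], [1.6, -1.2], [0.2, 0.7], [-0.6, 0.0]]
[ 0.4853 -0.2515] -16.5 [[-0.1, 1.4], [0.4, 1.6], [-1.1, -1.1], [1.2, -0.9], [-0.2, -0.0]]
btn [[ 0.54853861 -0.27020883  0.07      ]] batt [[ 0.49436405 -0.25416618  0.        ]]
```

Call:
drive_tool(
  increments=[
    [[18,-4,-25],[0,0,0],0],
    [[18,-4,-25],[0,0,0],0],
    [[18,-3,-25],[0,0,0],0],
    [[1,0,-35],[0,0,0],0],
    [[0,0,-30],[0,0,0],0],
    [[0,0,-20],[0,0,0],0],
    [[0,0,0],[0,0,0],0],
  ],
)

```text
clock: 3.47
eef_pos: [0.5432, -0.2705, 0.0756]
tool_rot: [0.148, 0.989, 0.002, -0.005]
ft_force: [0.1, -0.5, -0.5]
grip_width: 0.0
grasp_force: 0.0
```

Call:
drive_tool(
  increments=[
    [[0,0,-5],[0,0,0],0],
    [[0,0,-4],[0,0,0],0],
    [[0,0,-2],[0,0,0],0],
    [[0,0,0],[0,0,0],0],
  ],
)

```text
clock: 3.8
eef_pos: [0.5483, -0.2723, 0.0716]
tool_rot: [0.147, 0.989, -0.0, 0.001]
ft_force: [-0.2, -0.2, -0.3]
grip_width: 0.0004
grasp_force: 0.0
```

Call:
drive_tool(
  increments=[
    [[0,0,-1.5],[0,0,0],0],
    [[0,0,-1.5],[0,0,0],0],
    [[0,0,-1],[0,0,0],0],
    [[0,0,-1],[0,0,0],0],
    [[0,0,-1],[0,0,0],0],
    [[0,0,0],[0,0,0],0],
    [[0,0,0],[0,0,0],0],
  ],
)

```text
clock: 4.38
eef_pos: [0.5481, -0.2719, 0.0645]
tool_rot: [0.147, 0.989, -0.0, 0.001]
ft_force: [0.6, -1.2, 3.5]
grip_width: -0.0002
grasp_force: 1.7
```

Call:
drive_tool(
  increments=[
    [[0,0,-0.7],[0,0,0],0],
    [[0,0,-0.7],[0,0,0],0],
    [[0,0,0],[0,0,0],0],
    [[0,0,0],[0,0,0],0],
  ],
)

```text
clock: 4.72
eef_pos: [0.5481, -0.2719, 0.0632]
tool_rot: [0.147, 0.989, -0.0, 0.0]
ft_force: [0.3, -0.8, 5.4]
grip_width: -0.0
grasp_force: 2.5
```

```bash
python3 - <<'E'
from h import *
from workcell import *
print(get_obs()["ft_force"],get_obs()["eef_pos"])
p=camera("wrist");p["fish"]=1;pickle.dump(p,open("w2.pkl","wb"))
q=camera("top");pickle.dump(q,open("t2.pkl","wb"))
cv2.imwrite("pics/w2.png",np.hstack([cv2.resize(p["image"][40:240,220:420],(400,400)),cv2.resize(q["image"][150:250,350:450],(400,400))])[:,:,::-1])
E
```

```text
[ 0.2556369  -0.80084477  5.42121709] [ 0.54805946 -0.271905    0.06323501]
```

View pics/w2.png

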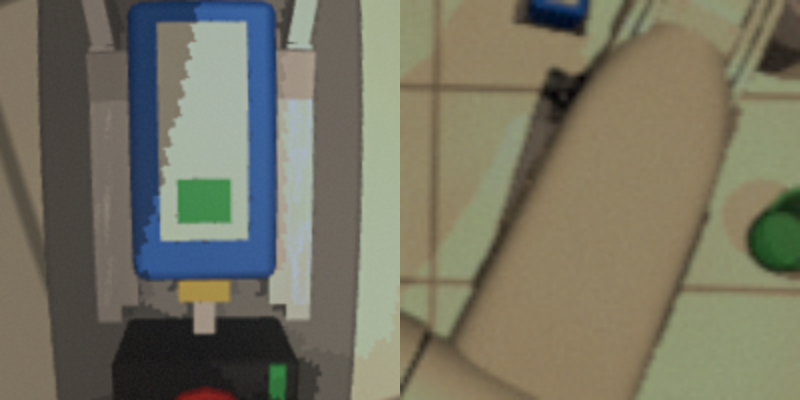

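The wrist crop shows that the battery has sprung off the block. The gold pusher is at about (205,290), and the battery's near edge is at crop y≈277.

```bash
python3 - <<'E'
from h import *
W=pickle.load(open("w2.pkl","rb"))
q=[.4852,-.2514,np.radians(-16.5)];c,s=np.cos(q[2]),np.sin(q[2])
for uv in((130,277),(276,277),(128,2),(276,2)):
    P=onz(W,np.array(uv)/2+[220,40],.065)[:2]-q[:2];print([round(c*P[0]+s*P[1],4),round(-s*P[0]+c*P[1],4)])
E
```

```text
[np.float64(0.0258), np.float64(-0.0174)]
[np.float64(0.0259), np.float64(0.0167)]
[np.float64(-0.0381), np.float64(-0.0169)]
[np.float64(-0.038), np.float64(0.0164)]
```

Call:
drive_tool(
  increments=[
    [[0,0,10],[0,0,0],0],
    [[0,0,25],[0,0,0],0],
    [[-10,3,25],[0,0,0],0.5],
    [[-20,7,0],[0,0,0],1],
    [[-20,6,0],[0,0,0],1],
    [[-18.7,6.2,0],[0,0,0],1],
    [[0,0,0],[0,0,0],1],
    [[0,0,0],[0,0,0],1],
  ],
)

```text
clock: 5.48
eef_pos: [0.4773, -0.2487, 0.1226]
tool_rot: [0.147, 0.989, 0.001, -0.001]
ft_force: [1.5, 0.7, -0.5]
grip_width: 0.0724
grasp_force: 0.0
```

```bash
python3 - <<'E'
from h import *
from workcell import *
o=get_obs();print(o["eef_pos"],o["grip_width"])
p=camera("wrist");p["fish"]=1;pickle.dump(p,open("w3.pkl","wb"))
cv2.imwrite("pics/w3.png",cv2.resize(p["image"][60:400,120:520],(800,600))[:,:,::-1])
E
```

```text
[ 0.47727677 -0.24873453  0.12263133] 0.07242842373646335
```

View pics/w3.png

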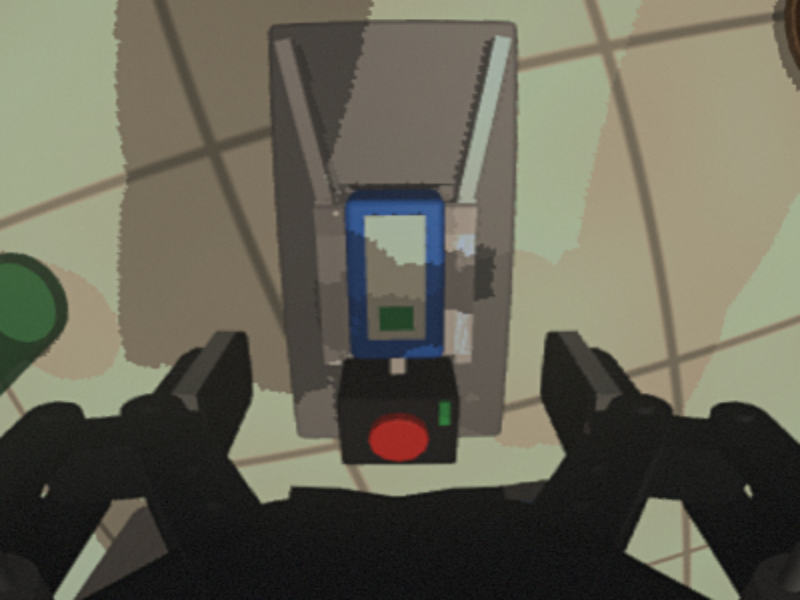

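The wrist crop shows the battery still sprung out at (395,275), with the open fingers straddling it symmetrically at crop x 248 and 545. I'll descend now.

Call:
drive_tool(
  increments=[
    [[0,0,-25],[0,0,0],1],
    [[0,0,-25],[0,0,0],1],
    [[0,0,-20],[0,0,0],1],
    [[0,0,-11],[0,0,0],1],
    [[0,0,-4],[0,0,0],1],
    [[0,0,0],[0,0,0],0.8],
    [[0,0,0],[0,0,0],0.65],
    [[0,0,0],[0,0,0],0.55],
  ],
)

```text
clock: 6.2
eef_pos: [0.4801, -0.25, 0.0388]
tool_rot: [0.146, 0.989, -0.0, 0.001]
ft_force: [0.7, -0.5, 0.5]
grip_width: 0.0514
grasp_force: 0.0
```

Call:
drive_tool(
  increments=[
    [[0,0,0],[0,0,0],0.45],
    [[0,0,0],[0,0,0],0.4],
    [[0,0,0],[0,0,0],0.35],
    [[0,0,0],[0,0,0],0.3],
    [[0,0,0],[0,0,0],0.2],
    [[0,0,0],[0,0,0],0.2],
  ],
)

```text
clock: 6.7
eef_pos: [0.4798, -0.2499, 0.0391]
tool_rot: [0.147, 0.989, -0.0, 0.001]
ft_force: [-0.9, 1.3, 6.0]
grip_width: 0.0328
grasp_force: 59.7
```

Call:
drive_tool(
  increments=[
    [[-4.8,1.4,0.3],[0,0,0],0.2],
    [[-9.6,2.8,0],[0,0,0],0.2],
    [[-9.6,2.8,0],[0,0,0],0.2],
    [[-9.6,2.8,0],[0,0,0],0.2],
  ],
)

```text
clock: 7.03
eef_pos: [0.4458, -0.2401, 0.039]
tool_rot: [0.146, 0.989, -0.0, 0.001]
ft_force: [2.1, -0.4, 5.1]
grip_width: 0.0329
grasp_force: 60.6
```

Call:
drive_tool(
  increments=[
    [[-9.6,2.8,0],[0,0,0],0.2],
    [[-9.6,2.8,0],[0,0,0],0.2],
    [[-9.6,2.8,0],[0,0,0],0.2],
    [[-9.6,2.8,0],[0,0,0],0.2],
    [[-9.6,2.8,0],[0,0,0],0.2],
    [[0,0,0],[0,0,0],0.2],
  ],
)

```text
clock: 7.53
eef_pos: [0.3952, -0.2251, 0.0385]
tool_rot: [0.147, 0.989, -0.0, -0.001]
ft_force: [-1.0, 0.6, 4.5]
grip_width: 0.0331
grasp_force: 60.7
```

Call:
drive_tool(
  increments=[
    [[0,0,10],[0,0,0],0.2],
    [[0,0,25],[0,0,0],0.2],
    [[0,0,35],[0,0,0],0.2],
    [[0,0,35],[0,0,0],0.2],
    [[0,10,15],[0,0,0],0.2],
    [[5,20,0],[0,0,1.9],0.2],
    [[5,35,0],[0,0,1.9],0.2],
    [[5,35,0],[0,0,1.9],0.2],
  ],
)

```text
clock: 8.2
eef_pos: [0.4117, -0.1252, 0.158]
tool_rot: [0.098, 0.995, 0.0, -0.0]
ft_force: [1.3, 0.2, -1.9]
grip_width: 0.0329
grasp_force: 60.0
```

Call:
drive_tool(
  increments=[
    [[5,38,0],[0,0,1.9],0.2],
    [[5,38,0],[0,0,1.9],0.2],
    [[5,38,0],[0,0,1.9],0.2],
    [[5,38,0],[0,0,1.9],0.2],
    [[5,38,0],[0,0,1.9],0.2],
    [[5,38,0],[0,0,1.9],0.2],
    [[7,35,0],[0,0,1.8],0.2],
    [[0,25,0],[0,0,0],0.2],
  ],
)

```text
clock: 8.87
eef_pos: [0.4493, 0.1651, 0.1575]
tool_rot: [-0.019, 1.0, 0.0, -0.0]
ft_force: [0.8, -0.9, -1.6]
grip_width: 0.0335
grasp_force: 60.1
```

Call:
drive_tool(
  increments=[
    [[0,0,0],[0,0,0],0.2],
    [[0,0,0],[0,0,0],0.2],
    [[0,0,0],[0,0,0],0.2],
  ],
)

```text
clock: 9.12
eef_pos: [0.4482, 0.1616, 0.1573]
tool_rot: [-0.018, 1.0, -0.001, -0.001]
ft_force: [0.3, -0.5, -1.0]
grip_width: 0.0327
grasp_force: 60.3
```

```bash
python3 - <<'E'
from h import *
from workcell import *
o=get_obs();print(o["eef_pos"],o["tool_rot"],o["ft_force"],o["grip_width"],o["joint_pos"])
p=camera("wrist");p["fish"]=1;pickle.dump(p,open("w4.pkl","wb"))
print([(proj(p,place([.529,.1657,np.radians(2)],M))).round(0).tolist() for M in(BED,BTN)])
cv2.imwrite("pics/w4.png",cv2.resize(p["image"][0:330,100:540],(800,600))[:,:,::-1])
E
```

```text
[0.44824998 0.161629   0.15734301] [-1.79880964e-02  9.99837275e-01 -6.88551085e-04 -1.17372921e-03] [ 0.34283034 -0.46358708 -1.00507908] 0.03274731714193468 [ 3.46414985e-01  2.43714441e-01 -1.89878231e-01  1.13986983e+00
 -5.46316456e-04  3.10437547e-01]
[[[362.0, 340.0], [277.0, 339.0], [266.0, 155.0], [374.0, 155.0]], [[320.0, 349.0]]]
```

View pics/w4.png

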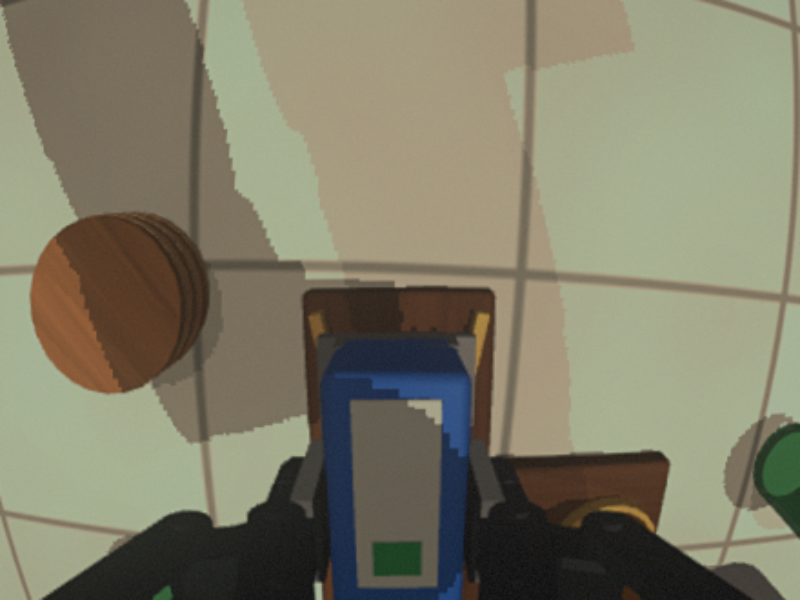

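The crop shows the lamp bed's mouth corners at (303,291) and (494,291), but the battery hides the rail. I'll shift aside for a clear view.

Call:
drive_tool(
  increments=[
    [[10,-28,10],[0,0,0],0.2],
    [[15,-30,10],[0,0,0],0.2],
    [[15,-30,10],[0,0,0],0.2],
    [[10,-22,0],[0,0,0],0.2],
    [[0,0,0],[0,0,0],0.2],
    [[0,0,0],[0,0,0],0.2],
    [[0,0,0],[0,0,0],0.2],
  ],
)

```text
clock: 9.75
eef_pos: [0.4985, 0.0513, 0.1878]
tool_rot: [-0.017, 1.0, 0.0, -0.001]
ft_force: [-0.4, 0.3, -1.4]
grip_width: 0.033
grasp_force: 60.6
```

```bash
python3 - <<'E'
from h import *
from workcell import *
o=get_obs();print(o["eef_pos"],o["tool_rot"])
p=camera("wrist");p["fish"]=1;pickle.dump(p,open("w5.pkl","wb"))
P=proj(p,place([.529,.1657,np.radians(2)],np.r_[BED,BTN])).round(0);print(P.tolist())
print([(s["conf"],s["bbox"]) for s in silhouettes("lamp",p)])
x0,y0=[max(int(v)-20,0) for v in P.min(0)];x1,y1=[int(v)+20 for v in P.max(0)]
a=p["image"][y0:y1,x0:x1];k=min(800/a.shape[1],600/a.shape[0]);print(x0,y0,k)
cv2.imwrite("pics/w5.png",cv2.resize(a,None,fx=k,fy=k,interpolation=cv2.INTER_CUBIC)[:,:,::-1])
E
```

```text
[0.4984614  0.05129521 0.18779885] [-1.67229732e-02  9.99859864e-01  1.10161603e-04 -7.63221685e-04]
[[448.0, 289.0], [371.0, 294.0], [381.0, 106.0], [470.0, 112.0], [428.0, 290.0]]
[(0.88, [372.4, 111.3, 587.6, 323.9]), (0.48, [47.6, 76.6, 133.1, 246.6])]
351 86 2.6315789473684212
```

View pics/w5.png

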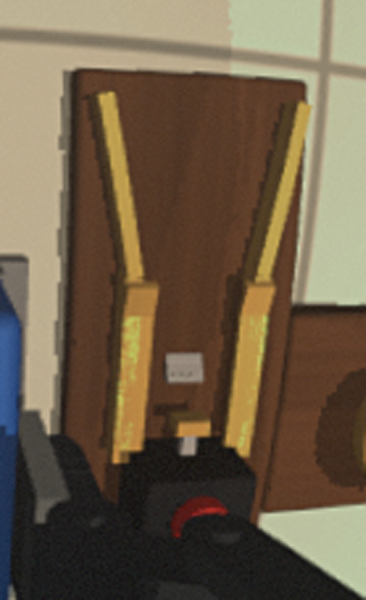

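The crop shows the bare lamp rail, with bed corners at (77,72) and (303,82) and the lip fronts at (158,283) and (247,283). The base corners are at (292,307) and (262,512). The nib is visible at (184,367).

```bash
python3 - <<'E'
from h import *
W=pickle.load(open("w5.pkl","rb"));W4=pickle.load(open("w4.pkl","rb"));T=pickle.load(open("top0.pkl","rb"))
w=lambda L:np.array(L)/2.6316+[351,86]
t=lambda L:np.array(L)/2.4+[165,95]
M=np.array([[-.115,-.05,.018],[-.115,.05,.018],[-.033,-.019,.038],[-.033,.019,.038],[-.105,-.038,.031],[-.105,.038,.031],[-.015,.05,.018],[.085,.05,.018],[.002,0,.018+.0015]])
o=w([(77,72),(303,82),(158,283),(247,283),(117,96),(297,104),(292,307),(262,512),(184,367)])
for n,sel in(("all",range(8)),("corner+lip",[0,1,2,3,6,7]),("lat",[2,3,4,5])):
    sel=list(sel);q,e=fit([(W,M[sel],o[sel])],[.53,.166,.03]);print(n,q[:2].round(4),np.degrees(q[2]).round(2),e)
q,e=fit([(W,M[:8],o[:8]),(W4,M[:2],[(266.6,160.5),(371.7,160.5)]),(T,BED,t([(238,150),(302,150),(302,287),(238,287)]))],[.53,.166,.03]);print(q[:2].round(4),np.degrees(q[2]).round(2),e)
# where is the held battery: top front edge / sides in w4
f=lambda L:np.array(L)*.55+[100,0]
P4=W4
for uv in f([(322,377),(471,377),(326,600),(466,590)]): print(onz(P4,uv,.157-.039+.065).round(4))
E
```

```text
all [0.5341 0.1659] 2.94 [[-0.7, -1.8], [2.0, -1.2], [0.7, 1.2], [1.0, 0.7], [-1.4, -0.6], [-0.4, -0.5], [0.1, 2.2], [-0.0, 1.0]]
corner+lip [0.5336 0.1655] 3.36 [[-2.0, -1.9], [1.0, -2.0], [0.1, 0.8], [0.5, 0.2], [-0.3, 1.5], [0.2, 0.4]]
lat [0.5338 0.1646] 1.83 [[0.1, 0.5], [0.4, 0.7], [-0.7, -1.6], [0.2, -0.1]]
[0.5341 0.1657] 2.66 [[-0.4, -2.0], [2.2, -1.0], [0.6, 1.0], [1.0, 0.8], [-1.2, -0.8], [-0.1, -0.3], [-0.1, 2.4], [-0.5, 1.2], [-1.7, 0.1], [1.0, -1.0], [-0.7, -1.1], [-0.2, -1.6], [0.6, -0.6], [-0.4, -0.0]]
[0.4152 0.1434 0.183 ]
[0.414 0.176 0.183]
[0.4771 0.1433 0.183 ]
[0.4722 0.18   0.183 ]
```

Call:
drive_tool(
  increments=[
    [[-10,25,-10],[0,0,0.5],0.2],
    [[-15,30,-10],[0,0,0],0.2],
    [[-15,30,-10],[0,0,0],0.2],
    [[-11,25.6,-10],[0,0,0],0.2],
    [[0,0,-25],[0,0,0],0.2],
    [[0,0,-30],[0,0,0],0.2],
    [[0,0,-25],[0,0,0],0.2],
    [[0,0,-15],[0,0,0],0.2],
  ],
)

```text
clock: 10.52
eef_pos: [0.4456, 0.1634, 0.0506]
tool_rot: [-0.024, 1.0, -0.001, -0.002]
ft_force: [-1.0, -0.4, -2.9]
grip_width: 0.0329
grasp_force: 60.7
```

Call:
drive_tool(
  increments=[
    [[0,0,-5],[0,0,0],0.2],
    [[0,0,0],[0,0,0],0.2],
    [[0,0,0],[0,0,0],0.2],
  ],
)

```text
clock: 10.77
eef_pos: [0.4485, 0.1634, 0.0487]
tool_rot: [-0.023, 1.0, 0.0, 0.0]
ft_force: [1.1, 0.8, -2.3]
grip_width: 0.033
grasp_force: 60.7
```

Call:
drive_tool(
  increments=[
    [[-1,-1.2,-4],[0,0,0],0.2],
    [[0,0,-2],[0,0,0],0.2],
    [[0,0,-1.5],[0,0,0],0.2],
    [[0,0,-1],[0,0,0],0.2],
    [[0,0,0],[0,0,0],0.2],
    [[0,0,0],[0,0,0],0.2],
  ],
)

```text
clock: 11.27
eef_pos: [0.4475, 0.1616, 0.0399]
tool_rot: [-0.022, 1.0, 0.0, 0.0]
ft_force: [0.3, -0.6, -0.8]
grip_width: 0.0333
grasp_force: 60.7
```

Call:
drive_tool(
  increments=[
    [[0,0,-0.5],[0,0,0],0.2],
    [[0,0,-0.4],[0,0,0],0.2],
    [[0,0,0],[0,0,0],0.2],
  ],
)

```text
clock: 11.52
eef_pos: [0.4475, 0.1617, 0.0389]
tool_rot: [-0.022, 1.0, 0.0, 0.0]
ft_force: [-0.7, -0.1, -1.2]
grip_width: 0.033
grasp_force: 60.8
```

Call:
drive_tool(
  increments=[
    [[0,0,-0.5],[0,0,0],0.2],
    [[0,0,-0.3],[0,0,0],0.2],
    [[0,0,0],[0,0,0],0.2],
    [[0,0,0],[0,0,0],0.2],
  ],
)

```text
clock: 11.85
eef_pos: [0.4477, 0.1618, 0.0388]
tool_rot: [-0.022, 1.0, 0.0, 0.0]
ft_force: [-1.5, -0.7, 6.7]
grip_width: 0.033
grasp_force: 61.6
```

Call:
drive_tool(
  increments=[
    [[3,0.1,0.4],[0,0,0],0.2],
    [[5,0.2,0],[0,0,0],0.2],
    [[6,0.25,0],[0,0,0],0.2],
    [[6,0.25,0],[0,0,0],0.2],
    [[5,0.2,0],[0,0,0],0.2],
    [[0,0,0],[0,0,0],0.2],
  ],
)

```text
clock: 12.35
eef_pos: [0.4748, 0.1631, 0.039]
tool_rot: [-0.022, 1.0, 0.0, 0.002]
ft_force: [1.8, -0.3, 4.9]
grip_width: 0.0326
grasp_force: 61.4
```

Call:
drive_tool(
  increments=[
    [[4,0.17,0],[0,0,0],0.2],
    [[4,0.17,0],[0,0,0],0.2],
    [[4,0.17,0],[0,0,0],0.2],
    [[3,0.13,0],[0,0,0],0.2],
    [[0,0,0],[0,0,0],0.2],
  ],
)

```text
clock: 12.77
eef_pos: [0.4886, 0.1635, 0.0389]
tool_rot: [-0.022, 1.0, 0.0, 0.001]
ft_force: [-0.1, -0.2, 4.7]
grip_width: 0.0331
grasp_force: 61.6
```

Call:
drive_tool(
  increments=[
    [[3,0.13,0],[0,0,0],0.2],
    [[3,0.13,0],[0,0,0],0.2],
    [[3,0.13,0],[0,0,0],0.2],
    [[3,0.13,0],[0,0,0],0.2],
    [[0,0,0],[0,0,0],0.2],
  ],
)

```text
clock: 13.18
eef_pos: [0.5004, 0.164, 0.0388]
tool_rot: [-0.022, 1.0, 0.0, 0.001]
ft_force: [-0.1, 0.5, 5.7]
grip_width: 0.0329
grasp_force: 61.5
```

Call:
drive_tool(
  increments=[
    [[3,0.13,0],[0,0,0],0.2],
    [[3,0.13,0],[0,0,0],0.2],
    [[3,0.13,0],[0,0,0],0.2],
    [[3,0.13,0],[0,0,0],0.2],
    [[0,0,0],[0,0,0],0.2],
  ],
)

```text
clock: 13.6
eef_pos: [0.512, 0.1645, 0.0388]
tool_rot: [-0.022, 1.0, 0.0, 0.0]
ft_force: [-1.2, 0.2, 4.8]
grip_width: 0.033
grasp_force: 61.6
```

Call:
drive_tool(
  increments=[
    [[2,0.08,0],[0,0,0],0.2],
    [[2,0.08,0],[0,0,0],0.2],
    [[2,0.08,0],[0,0,0],0.2],
    [[2,0.08,0],[0,0,0],0.2],
    [[0,0,0],[0,0,0],0.2],
  ],
)

```text
clock: 14.02
eef_pos: [0.5205, 0.1649, 0.0389]
tool_rot: [-0.022, 1.0, 0.0, 0.001]
ft_force: [0.5, 0.3, 4.7]
grip_width: 0.0329
grasp_force: 61.6
```

Call:
drive_tool(
  increments=[
    [[2,0.08,0],[0,0,0],0.2],
    [[2,0.08,0],[0,0,0],0.2],
    [[2,0.08,0],[0,0,0],0.2],
    [[0,0,0],[0,0,0],0.2],
  ],
)

```text
clock: 14.35
eef_pos: [0.5238, 0.1649, 0.0385]
tool_rot: [-0.022, 1.0, 0.0, -0.002]
ft_force: [-5.4, -0.6, 9.2]
grip_width: 0.033
grasp_force: 62.0
```

```bash
python3 - <<'E'
from h import *
from workcell import *
print(get_obs()["ft_force"])
p=camera("wrist");p["fish"]=1;pickle.dump(p,open("w6.pkl","wb"));q=camera("side")
cv2.imwrite("pics/w6.png",np.hstack([cv2.resize(p["image"][130:400,220:420],(400,540)),cv2.resize(q["image"][190:300,200:280],(393,540))])[:,:,::-1])
E
```

```text
[-5.44063541 -0.60350381  9.15501232]
```

View pics/w6.png

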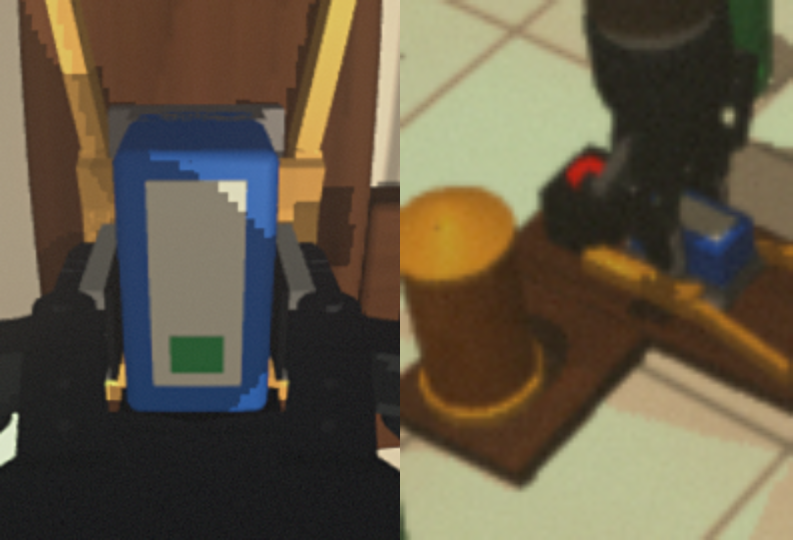

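The battery sits straight between the brass lips and the catch resistance has begun. I'll keep going in small steps and feel for the click.

Call:
drive_tool(
  increments=[
    [[1,0.04,0],[0,0,0],0.2],
    [[1,0.04,0],[0,0,0],0.2],
    [[0,0,0],[0,0,0],0.2],
  ],
)

```text
clock: 14.7
eef_pos: [0.5253, 0.165, 0.0385]
tool_rot: [-0.022, 1.0, 0.0, -0.002]
ft_force: [-6.9, -0.3, 9.6]
grip_width: 0.0331
grasp_force: 62.0
```

Call:
drive_tool(
  increments=[
    [[1,0.04,0],[0,0,0],0.2],
    [[1,0.04,0],[0,0,0],0.2],
    [[0,0,0],[0,0,0],0.2],
  ],
)

```text
clock: 14.95
eef_pos: [0.5271, 0.165, 0.0385]
tool_rot: [-0.022, 1.0, 0.0, -0.002]
ft_force: [-6.3, -0.5, 10.7]
grip_width: 0.0332
grasp_force: 62.1
```

Call:
drive_tool(
  increments=[
    [[1,0.04,0],[0,0,0],0.2],
    [[1,0.04,0],[0,0,0],0.2],
    [[0,0,0],[0,0,0],0.2],
  ],
)

```text
clock: 15.2
eef_pos: [0.5289, 0.1651, 0.0385]
tool_rot: [-0.022, 1.0, 0.0, -0.003]
ft_force: [-7.5, 0.4, 9.9]
grip_width: 0.0333
grasp_force: 62.1
```

Call:
drive_tool(
  increments=[
    [[1,0.04,0],[0,0,0],0.2],
    [[1,0.04,0],[0,0,0],0.2],
    [[0,0,0],[0,0,0],0.2],
  ],
)

```text
clock: 15.45
eef_pos: [0.5308, 0.1651, 0.0383]
tool_rot: [-0.022, 1.0, 0.0, -0.003]
ft_force: [-6.8, -0.3, 10.1]
grip_width: 0.0327
grasp_force: 62.1
```

Call:
drive_tool(
  increments=[
    [[1,0.04,0],[0,0,0],0.2],
    [[1,0.04,0],[0,0,0],0.2],
    [[0,0,0],[0,0,0],0.2],
  ],
)

```text
clock: 15.7
eef_pos: [0.5326, 0.1652, 0.0383]
tool_rot: [-0.022, 1.0, 0.0, -0.003]
ft_force: [-8.2, 0.1, 9.4]
grip_width: 0.0326
grasp_force: 62.1
```

Call:
drive_tool(
  increments=[
    [[0.8,0.03,0],[0,0,0],0.2],
    [[0.8,0.03,0],[0,0,0],0.2],
    [[0,0,0],[0,0,0],0.2],
  ],
)

```text
clock: 15.95
eef_pos: [0.5341, 0.1653, 0.0383]
tool_rot: [-0.022, 1.0, 0.0, -0.003]
ft_force: [-8.1, -0.8, 10.0]
grip_width: 0.0329
grasp_force: 62.1
```

Call:
drive_tool(
  increments=[
    [[0.8,0.03,0],[0,0,0],0.2],
    [[0,0,0],[0,0,0],0.2],
  ],
)

```text
clock: 16.12
eef_pos: [0.5348, 0.1653, 0.0381]
tool_rot: [-0.023, 1.0, 0.0, -0.003]
ft_force: [-7.3, -0.6, 10.4]
grip_width: 0.0327
grasp_force: 62.1
```

Call:
drive_tool(
  increments=[
    [[0.8,0.03,0],[0,0,0],0.2],
    [[0,0,0],[0,0,0],0.2],
  ],
)

```text
clock: 16.28
eef_pos: [0.5362, 0.1654, 0.0381]
tool_rot: [-0.022, 1.0, 0.0, -0.002]
ft_force: [-5.9, -0.2, 8.2]
grip_width: 0.0333
grasp_force: 61.9
```

Call:
drive_tool(
  increments=[
    [[0.8,0.03,0],[0,0,0],0.2],
    [[0,0,0],[0,0,0],0.2],
  ],
)

```text
clock: 16.45
eef_pos: [0.5365, 0.1654, 0.038]
tool_rot: [-0.022, 1.0, 0.0, -0.003]
ft_force: [-7.9, 0.6, 8.9]
grip_width: 0.033
grasp_force: 62.2
```

Call:
drive_tool(
  increments=[
    [[0.6,0.02,0],[0,0,0],0.2],
    [[0,0,0],[0,0,0],0.2],
  ],
)

```text
clock: 16.62
eef_pos: [0.5369, 0.1654, 0.0381]
tool_rot: [-0.022, 1.0, 0.0, -0.003]
ft_force: [-7.1, -0.6, 9.5]
grip_width: 0.0331
grasp_force: 62.1
```

Call:
drive_tool(
  increments=[
    [[0.6,0.02,0],[0,0,0],0.2],
    [[0,0,0],[0,0,0],0.2],
  ],
)

```text
clock: 16.78
eef_pos: [0.5373, 0.1654, 0.038]
tool_rot: [-0.023, 1.0, -0.0, -0.003]
ft_force: [-9.0, -0.8, 8.8]
grip_width: 0.033
grasp_force: 62.2
```

Call:
drive_tool(
  increments=[
    [[0.7,0.03,0],[0,0,0],0.2],
    [[0,0,0],[0,0,0],0.2],
  ],
)

```text
clock: 16.95
eef_pos: [0.5379, 0.1654, 0.038]
tool_rot: [-0.023, 1.0, 0.0, -0.003]
ft_force: [-8.4, -0.2, 9.6]
grip_width: 0.0333
grasp_force: 62.2
```

Call:
drive_tool(
  increments=[
    [[0.7,0.03,0],[0,0,0],0.2],
    [[0,0,0],[0,0,0],0.2],
  ],
)

```text
clock: 17.12
eef_pos: [0.5384, 0.1654, 0.038]
tool_rot: [-0.023, 1.0, 0.0, -0.004]
ft_force: [-7.9, 0.1, 9.4]
grip_width: 0.0331
grasp_force: 62.3
```

Call:
drive_tool(
  increments=[
    [[0.7,0.03,0],[0,0,0],0.2],
    [[0.5,0.02,0],[0,0,0],0.2],
    [[0,0,0],[0,0,0],0.2],
  ],
)

```text
clock: 17.37
eef_pos: [0.5384, 0.1654, 0.038]
tool_rot: [-0.023, 1.0, -0.0, -0.005]
ft_force: [-13.2, 0.5, 12.2]
grip_width: 0.0329
grasp_force: 62.6
```

Call:
drive_tool(
  increments=[
    [[0.7,0.03,0],[0,0,0],0.2],
    [[0.5,0.02,0],[0,0,0],0.2],
    [[0,0,0],[0,0,0],0.2],
  ],
)

```text
clock: 17.62
eef_pos: [0.5383, 0.1654, 0.038]
tool_rot: [-0.023, 1.0, -0.0, -0.006]
ft_force: [-15.2, -1.2, 14.1]
grip_width: 0.0329
grasp_force: 62.9
```

The hard stop is at tcp x 0.5384, and the force drop (the click) came about 2 mm before it. I'll relax and check that the catch holds.

Call:
drive_tool(
  increments=[
    [[-1.5,0,0.3],[0,0,0],0.2],
    [[-1.5,0,0.3],[0,0,0],0.2],
    [[0,0,0],[0,0,0],0.2],
  ],
)

```text
clock: 17.87
eef_pos: [0.5379, 0.1654, 0.038]
tool_rot: [-0.023, 1.0, -0.0, -0.003]
ft_force: [-6.2, 0.2, 5.9]
grip_width: 0.0334
grasp_force: 61.7
```

Call:
drive_tool(
  increments=[
    [[-1,0,0],[0,0,0],0.2],
    [[-1,0,0],[0,0,0],0.2],
    [[0,0,0],[0,0,0],0.2],
  ],
)

```text
clock: 18.12
eef_pos: [0.5371, 0.1654, 0.0381]
tool_rot: [-0.022, 1.0, -0.0, -0.002]
ft_force: [-6.4, -0.7, 3.1]
grip_width: 0.0333
grasp_force: 61.4
```

Call:
drive_tool(
  increments=[
    [[-1,0,0],[0,0,0],0.2],
    [[-1,0,0],[0,0,0],0.2],
    [[0,0,0],[0,0,0],0.2],
  ],
)

```text
clock: 18.37
eef_pos: [0.5362, 0.1654, 0.0382]
tool_rot: [-0.022, 1.0, -0.0, -0.001]
ft_force: [-4.8, 0.3, 0.3]
grip_width: 0.0331
grasp_force: 61.1
```

Call:
drive_tool(
  increments=[
    [[-1,0,0],[0,0,0],0.2],
    [[-1,0,0],[0,0,0],0.2],
    [[0,0,0],[0,0,0],0.2],
  ],
)

```text
clock: 18.62
eef_pos: [0.536, 0.1655, 0.0386]
tool_rot: [-0.022, 1.0, -0.0, 0.001]
ft_force: [-0.8, -1.0, -3.6]
grip_width: 0.0331
grasp_force: 60.6
```

Call:
drive_tool(
  increments=[
    [[-1,0,0],[0,0,0],0.2],
    [[0,0,0],[0,0,0],0.2],
  ],
)

```text
clock: 18.78
eef_pos: [0.5359, 0.1657, 0.0392]
tool_rot: [-0.022, 1.0, -0.0, 0.002]
ft_force: [1.7, -1.6, -3.8]
grip_width: 0.0332
grasp_force: 60.5
```

Latched: the tool stays at 0.536 while the pull builds. Releasing.

Call:
drive_tool(
  increments=[
    [[0.5,0,0],[0,0,0],0.4],
    [[0,0,0],[0,0,0],0.55],
    [[0,0,0],[0,0,0],0.7],
    [[0,0,0],[0,0,0],0.8],
    [[0,0,0],[0,0,0],0.8],
    [[0,0,10],[0,0,0],0.8],
    [[0,0,20],[0,0,0],0.8],
    [[0,0,30],[0,0,0],0.8],
  ],
)

```text
clock: 19.45
eef_pos: [0.5326, 0.165, 0.0977]
tool_rot: [-0.022, 1.0, -0.001, -0.003]
ft_force: [-0.3, 0.7, 0.3]
grip_width: 0.0683
grasp_force: 0.0
```

Call:
drive_tool(
  increments=[
    [[0,0,30],[0,0,0],0.8],
    [[-10,0,30],[0,0,0],0.8],
    [[-15,0,0],[0,0,0],0.8],
    [[0,0,0],[0,0,0],0.8],
    [[0,0,0],[0,0,0],0.8],
    [[0,0,0],[0,0,0],0.8],
  ],
)

```text
clock: 19.95
eef_pos: [0.5097, 0.1655, 0.1585]
tool_rot: [-0.022, 1.0, -0.0, -0.0]
ft_force: [-0.6, -0.1, -0.2]
grip_width: 0.0684
grasp_force: 0.0
```

```bash
python3 - <<'E'
from h import *
from workcell import *
o=get_obs();print(o["ft_force"],o["grip_width"],o["eef_pos"])
p=camera("wrist");p["fish"]=1;pickle.dump(p,open("w7.pkl","wb"));q=camera("side")
cv2.imwrite("pics/w7.png",np.hstack([cv2.resize(p["image"][100:370,220:420],(400,540)),cv2.resize(q["image"][190:300,200:280],(393,540))])[:,:,::-1])
E
```

```text
[-0.64486588 -0.12153322 -0.15484223] 0.0684038993830154 [0.50967802 0.16553613 0.15852874]
```

View pics/w7.png

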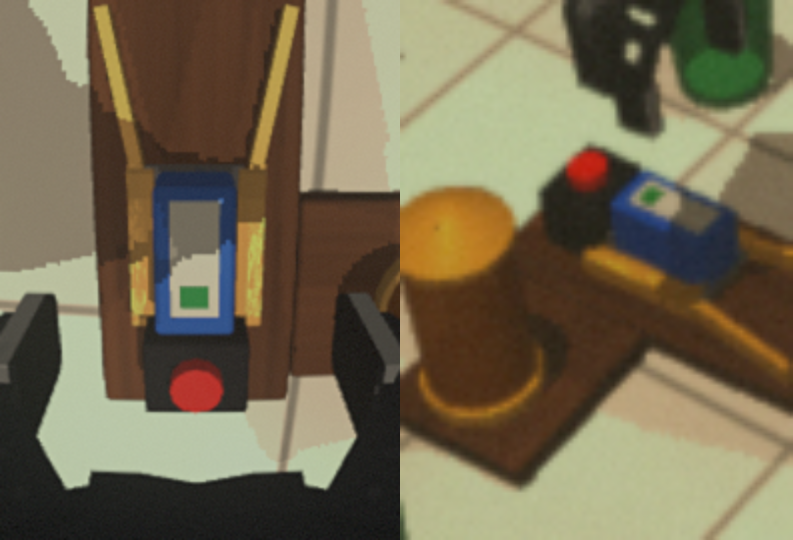

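The battery is seated against the lamp's block, the red button is up, and the gripper is clear.

```bash
python3 -c "
from workcell import *
print(job_done())"
```

```text
the job is handed in; nothing more can be done
None
```

The battery is clicked home on the lamp's rail and released, the last wrist and side views show it seated with the catch up and the gripper clear, and the job is handed in; no verdict was returned.

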